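# Set a blank against the flip stop

### The arm

A 7-joint arm with a two-finger parallel gripper is mounted at the origin on the work surface. World frame = base frame: x ahead of the robot, y to its left, z up, the work surface at z = 0. Lengths are in mm, angles in rad, forces in N, time in s.
With the tool pointing down it reaches from about 425 to 1025 mm from the base axis. Payload 9.4 kg.
Tool frame: the origin (TCP) lies midway between the tips of the shut fingers; the grasp point (between the pads) lies 19 mm behind it; x points along the fingers, z is the direction in which the jaws open and shut, and the axes are right-handed (so a half turn about x gives the same grasp; the last joint's range is limited). The gripper opens to 93 mm and grips with 3 to 60 N. Pads are 15 mm wide; open, the fingers measure 128 mm over their backs; the gripper's body (75 mm by 188 mm) begins 65 mm behind the grasp point.
Start: joints at [1.068, 0.599, -0.003, 1.599, 0.002, 0.943, -0.08], TCP at [299.451, -660.267, 218.618] pointing down, gripper open.
Joint ranges: [-2.57, 2.57], [-0.35, 1.97], [-1.29, 1.29], [0.11, 2.56], [-1.05, 4.19], [0.11, 1.86], [-2.63, 2.63]. Speed limits (rad/s): [2.22, 2.22, 3.01, 3.01, 3.14, 3.14, 3.14].

### API

Orientations are given as a rotation vector (axis times angle).
In Python, from bench import * gives the robot as it stands. The module is installed in compiled form; this text tells all that it offers.
- The arm moves only by the shell command python3 -m jog 'ROWS' [OPENING] [FORCE]. ROWS is a JSON object of lists of equal length, an entry for each row: "delta_pos": the shift along the tool's x, y, z in m, a list of three; "yaw": the turn about the tool's x in degrees. A call has exactly 5 rows; each row shifts and turns the commanded pose from where the row before left it, along the tool's axes as they then stand; what a row does not reach is not made up. A row lasts 1/10 s, in which the tool goes at most 50 mm and 8.59 degrees, less where a joint would pass 70% of its speed; a pose out of reach is approached as far as the arm can. A call is refused whole if a number of a shift passes 0.05 or a number of a turn 8.59, either way. A call with a gripper value outside its range is refused whole. OPENING is the closure, from -1 (fully open) to 1 (shut), set as the call begins (- or left out, the last holds). The fingers move at their own pace and stop on an object; FORCE is the grip in N (left out, the last holds). Time passes only in rows, so rows that do not move let the fingers close, or fill a call up. It gives the time, the measured TCP pose, the force and the opening at its end, in the units of the state.
- observe(): the state, without advancing time (a new reading comes with each control period).
- grab_frame(name): name is "scene" or "top" or "wrist"; returns the picture (400x640x3 uint8, red, green, blue); there is no depth.
- calibration(name): a dict with "K" (3x3 intrinsics, pixels), "k1" (the pictures are not rectified: a ray, as slopes to the right and down, at radius r is drawn at 1 + k1 r^2 times it, then the intrinsics apply), "world_from_camera" (4x4, takes a point from camera to world coordinates). Camera axes: x right, y down, z forward; pixel columns grow to the right and rows downward; lengths in mm; the calibration is good to about 2 mm. A picture is of the moment at which its call begins: read the wrist's pose just before it. calibration takes no time and is no camera call; for the wrist camera it gives the pose at the moment of the call.
- close_job(): hands the job in, once; it reports no verdict.
The state is a dict: "time_s": time; "qpos": joint angles; "joint_velocities": joint speeds; "joint_torque": joint torques, N m; "position": TCP position; "ee_rot": TCP orientation; "force": force on the tool from outside, world axes, zero at the start; "moment": the same for the moment, N m; "gripper_width": finger opening in mm.
Only numpy, scipy, OpenCV 4.12 (cv2) and the standard library are available. Lean on these libraries where they do the work, as an engineer would, in place of code of your own. Each camera call takes 0.05 s, during which the arm holds its last target. There are 200 camera calls.

### The job

Get the wooden blank ready for drilling, using pushes only: never pinch, lift or carry it. First flip the long stop on the fence all the way down, then tip the standing blank over onto its side, and push it until it lies flat on the board, snug along the front of the fence with its end touching the side of the long stop that faces the middle of the board. Leave the short stop standing and all the other things on the bench and board where they are.

Things in the scene. Friction and masses are not known exactly. Their poses are not given: they have to be found in the camera images.
- board: Plywood board fixed to the bench, 220 (its x) by 480 (y) by 18 mm; origin: centre of its underside, x to the far side, z up. An aluminium fence, 30 wide, 22 mm tall, runs along its whole top parallel to y: front face at board x = +30 mm, back at +60 mm, top 40 mm above the bench. Two steel flip stops sit on the fence near opposite ends; which is at which end differs.
- long_arm (a joint): Hinge of the long stop (rad). 0: fully down (end stop), arm level, pointing along board -x over the board; pi/2: upright; starts at 1.7 to 1.9, leaning back past upright to the far side; end stop 1.95. Stiff (friction about 0.07 N m): it stays where it is left; 1 to 3 N at its end moves it.
- long_pin (a point): Hinge pin of the long stop, at board x = +45 mm, 50 mm above the bench, along y; axes as the board's. The arm is a steel bar, 90 mm long from the pin, 20 mm wide (10 either side of this point along y), 16 thick. Down, it is 42 to 58 mm above the bench and reaches 75 mm in front of the fence. Two lugs hold the pin: 34 mm over both (y), 24 deep, up to 58 mm above the bench.
- long_tip (a point): Middle of the free end of the long stop's arm, 90 mm from the pin.
- short_arm (a joint): Hinge of the short stop, at the opposite end of the fence; same values and friction as the long stop's. It stands leaning back and is to stay standing.
- short_pin (a point): Hinge pin of the short stop, 50 mm above the bench, above the fence's middle line; its arm is a bar 55 mm long, otherwise like the long one.
- blank_mid (a point): Centre of the wooden blank, a loose square bar 44 by 44 by 110 mm (110 along its own z), 0.13 to 0.25 kg, dark holes in its side faces. It starts standing on end on the board in front of the fence, midway between the stops, its back face 3 to 25 mm from the fence, turned up to 0.15 rad from square. Standing, this point is 73 mm above the bench; lying on the board, 40 mm.
- bolt: Steel bolt 50 mm tall standing on its 28 mm head near the front edge of the board, towards its +y end; origin at the centre of its underside. Leave it alone.
- offcut: Wooden offcut 30 by 50 by 30 mm near the front edge of the board, towards its -y end; origin at the centre of its underside. Leave it alone.
- oil: White plastic bottle, 150 mm tall, 56 mm across, standing on the bench by the board; origin under its centre. Leave it alone.
- spray: Grey can, 160 mm tall, 52 mm across, standing on the bench by the board; origin under its centre. Leave it alone.
- tin: Open steel cup, 80 mm tall, 72 mm across, standing on the bench by the board; origin under its centre. Leave it alone.
- wrench: Wrench lying on the bench to the right of the board; origin under its middle. Leave it alone.
- driver: Screwdriver lying on the bench to the left of the board; origin under its middle. Leave it alone.

How it is judged:
By the outcome, as a careful person would: the job done as asked, in the order asked, and still so for the second after the job is handed in, with the robot touching nothing.
It also fails if it takes over 59 s, if anything falls off the work surface, if the arm or the gripper's body presses on something with over 40 N, if the wrist force passes 120 N, or if a joint passes its speed limit or range.

## Working session

There is one attempt and no reset: what is moved stays moved. The work goes in short steps, Python scripts to look and compute and a shell command to move; the robot and the scene stay as the last step left them, time stands still between calls to the robot, and variables do not carry over. Pictures are saved under pics/ and viewed, about 8 in all and at most 12, crops included, and the job is handed in when it is done.

```bash
mkdir -p pics; cat > h.py <<'E'
from bench import *
import numpy as np, cv2
def ray(name,px,cal=None):
    c=cal or calibration(name);K=np.array(c["K"]);T=np.array(c["world_from_camera"])
    p=np.array([(px[0]-K[0,2])/K[0,0],(px[1]-K[1,2])/K[1,1]]);q=p.copy()
    for _ in range(20): q=p/(1+c["k1"]*(q@q))
    d=T[:3,:3]@np.r_[q,1]; return T[:3,3],d/np.linalg.norm(d)
def onz(name,px,z,cal=None):
    o,d=ray(name,px,cal); return np.round(o+d*(z-o[2])/d[2],1)
def proj(name,P,cal=None):
    c=cal or calibration(name);K=np.array(c["K"]);T=np.array(c["world_from_camera"])
    q=T[:3,:3].T@(np.array(P,float)-T[:3,3]);s=q[:2]/q[2];s=s*(1+c["k1"]*(s@s))
    return np.round([K[0,0]*s[0]+K[0,2],K[1,1]*s[1]+K[1,2]],1)
def tri(n1,p1,n2,p2):
    o,d=ray(n1,p1);a,e=ray(n2,p2)
    s=np.linalg.lstsq(np.c_[d,-e],a-o,rcond=None)[0];A=o+s[0]*d;B=a+s[1]*e
    return np.round((A+B)/2,1),round(float(np.linalg.norm(A-B)),1)
def save(name,fn):
    im=grab_frame(name);cv2.imwrite("pics/"+fn,im[:,:,::-1]);return im
E
python3 - <<'E'
from h import *
for n in("top","scene"):
    save(n,n+"1.png");c=calibration(n);print(n,np.round(c["world_from_camera"],2).tolist(),np.round(c["K"],1).tolist(),c["k1"])
s=observe();print(s)
E
```

```text
top [[0.01, -0.99, 0.17, 338.77], [-1.0, -0.01, 0.01, 0.01], [-0.01, -0.17, -0.99, 1445.37], [0.0, 0.0, 0.0, 1.0]] [[368.6, 0.0, 323.1], [0.0, 368.6, 198.4], [0.0, 0.0, 1.0]] -0.07660846891714297
scene [[-0.9, 0.25, -0.36, 1011.75], [0.44, 0.53, -0.72, 853.29], [0.01, -0.81, -0.59, 797.15], [0.0, 0.0, 0.0, 1.0]] [[430.3, 0.0, 320.9], [0.0, 430.3, 198.8], [0.0, 0.0, 1.0]] -0.03891177135406341
{'time_s': 0.1, 'qpos': array([ 1.06831195,  0.60006238, -0.00250193,  1.6000551 ,  0.00178394,
        0.94290106, -0.07981803]), 'joint_velocities': array([-6.40493739e-04, -2.92578641e-03,  1.99684137e-04, -8.28439608e-04,
       -1.13542779e-03, -9.99239384e-06,  1.45724947e-04]), 'joint_torque': array([ 6.08098911e-03, -7.66560888e+01,  1.50283266e+00, -2.52939802e+01,
       -5.22604678e-02,  1.35711805e-02,  4.99218118e-05]), 'position': array([ 299.23452852, -659.88045461,  217.83259092]), 'ee_rot': array([ 0.8908052 ,  1.38235555, -0.88974108]), 'force': array([-0.50063212,  0.99639265,  0.01843103]), 'moment': array([0.0011287 , 0.03231281, 0.00251331]), 'gripper_width': 92.94317788789031}
```

View pics/top1.png

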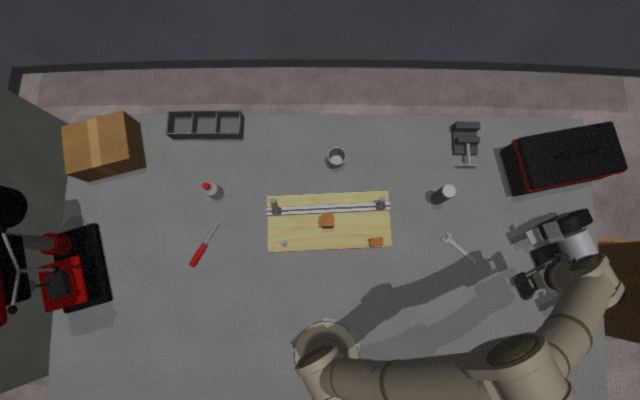

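View pics/scene1.png

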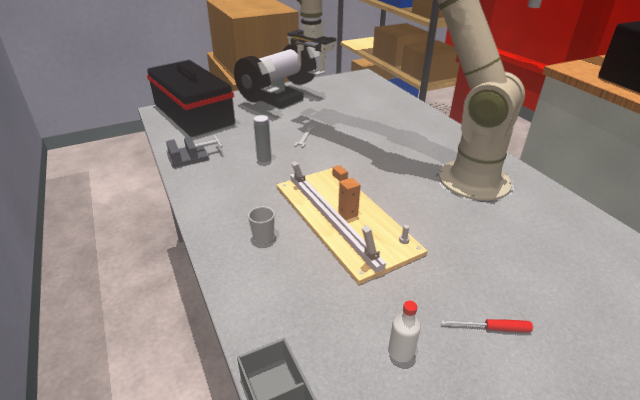

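The long stop is at the left end in top (about (276,205)), which is +y. In scene it's near (369,240). I'll find the board's corners and enlarge both views.

```bash
python3 - <<'E'
from h import *
t=cv2.imread("pics/top1.png");s=cv2.imread("pics/scene1.png")
for n,im in(("top",t),("scene",s)):
    h=cv2.cvtColor(im,cv2.COLOR_BGR2HSV);m=cv2.inRange(h,(18,60,90),(35,255,255))
    if n=="top": m[:180]=0;m[265:]=0;m[:,:255]=0;m[:,400:]=0
    else: m[:160]=0;m[285:]=0;m[:,:260]=0;m[:,440:]=0
    p=cv2.findNonZero(m);hl=cv2.convexHull(p)
    q=cv2.approxPolyDP(hl,4,True)[:,0];print(n,[(a.tolist(),onz(n,a,18).tolist()) for a in q])
    print(cv2.minAreaRect(p) )
a=cv2.resize(t[180:265,255:400],None,fx=5,fy=5,interpolation=2)
b=cv2.resize(s[155:285,270:440],None,fx=4,fy=4,interpolation=2)
cv2.imwrite("pics/c1.png",a);cv2.imwrite("pics/c2.png",b)
E
```

```text
top [([391, 245], [403.4, -246.8, 18.0]), ([268, 251], [376.5, 226.9, 18.0]), ([267, 197], [587.7, 237.8, 18.0]), ([386, 191], [615.1, -231.5, 18.0])]
((328.3790283203125, 220.95816040039062), (55.98418045043945, 123.47914123535156), 87.27368927001953)
scene [([426, 250], [381.9, 224.4, 18.0]), ([359, 280], [597.0, 239.3, 18.0]), ([277, 184], [623.0, -238.6, 18.0]), ([331, 168], [420.8, -249.8, 18.0])]
((348.0000305175781, 220.5), (152.0279541015625, 68.58935546875), 45.0)
```

View pics/c1.png

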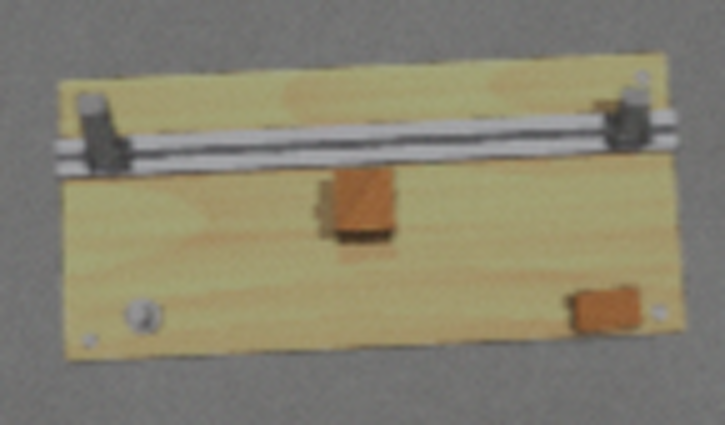

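View pics/c2.png

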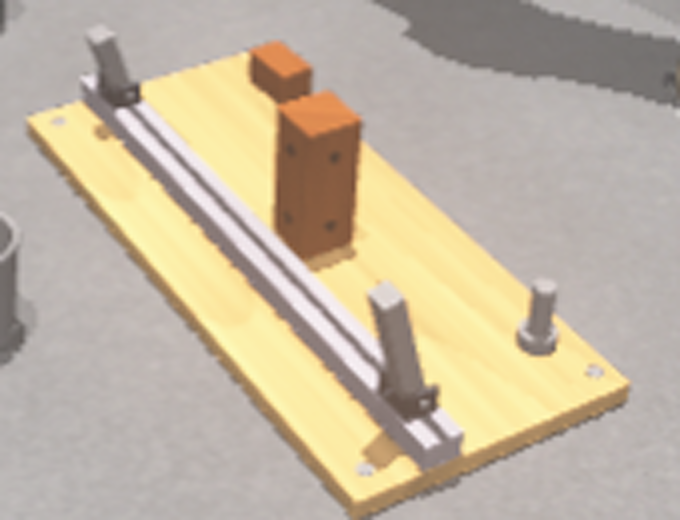

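The crops confirm it: the long stop is at the +y end with its lug block at c1 (107,155). The blank stands in the middle at c1 (363,200), the bolt is at (145,315) and the offcut at (607,310). Next I'll compute positions in world and board coordinates.

```bash
cat >> h.py <<'E'
from scipy.spatial.transform import Rotation as Ro
TH=0.058;C=np.array([500.,-4.]);EU=np.array([np.cos(TH),np.sin(TH)]);EV=np.array([-np.sin(TH),np.cos(TH)])
def b2w(u,v): return C+u*EU+v*EV
def w2b(p): d=np.array(p[:2])-C;return np.round([d@EU,d@EV],1)
def togo(u,v,z):
    s=observe();R=Ro.from_rotvec(s["ee_rot"]).as_matrix();P=s["position"]
    t=np.r_[b2w(u,v),z]-P;zz=R[:,2];e=np.degrees(TH+np.pi/2-np.arctan2(zz[1],zz[0]))
    print("t",s["time_s"],"uv",w2b(P),"z",P[2].round(1),"tool delta mm",(R.T@t).round(1),"F",s["force"].round(1),"w",round(s["gripper_width"],1),"tool z in world",zz.round(3),"x",R[:,0].round(3),"y",R[:,1].round(3),"z off board v deg",round(e,1))
E
python3 - <<'E'
from h import *
T=lambda x,y:(255+x/5,180+y/5); S=lambda x,y:(270+x/4,155+y/4)
def P(n,z,t,s):
    for k,p in(("top",T(*t)),("scene",S(*s))): w=onz(k,p,z);print(n,k,w,w2b(w))
P("lug",58,(107,145),(412,400));P("fenceL front",40,(62,180),(462,438))
P("blank top",128,(363,197),(318,112));P("bolt",18,(143,322),(537,340));P("offcut",48,(607,308),(282,58))
print("longtip",tri("top",T(92,100),"scene",S(385,292)))
w=tri("top",T(92,100),"scene",S(385,292))[0];print(w2b(w))
print("blank tri",tri("top",T(363,197),"scene",S(318,112)))
togo(110,180,200)
E
```

```text
lug top [534.6 193.5  58. ] [ 46.  195.2]
lug scene [544.4 213.5  58. ] [ 56.9 214.6]
fenceL front top [509.7 230.   40. ] [ 23.2 233. ]
fenceL front scene [523.2 240.5  40. ] [ 37.3 242.7]
blank top top [488.4  -1.7 128. ] [-11.4   3. ]
blank top scene [494.   -1.7 128. ] [-5.9  2.6]
bolt top [402.5 167.3  18. ] [-87.4 176.7]
bolt scene [410.8 165.8  18. ] [-79.2 174.7]
offcut top [ 414.5 -186.6   48. ] [ -95.9 -177.3]
offcut scene [ 419.8 -185.7   48. ] [ -90.6 -176.7]
longtip (array([557.3, 194. , 135.1]), 2.1)
[ 68.7 194.3]
blank tri (array([490.6,  -3. , 125.8]), 4.6)
t 0.1 uv [-238.4 -643.1] z 217.8 tool delta mm [  18.7  621.1 -642.8] F [-0.5  1.   0. ] w 92.9 tool z in world [ 0.413 -0.911 -0.001] x [-0.001  0.001 -1.   ] y [ 0.911  0.413 -0.   ] z off board v deg 158.9
```

```bash
python3 -m jog '{"delta_pos":[[0,0,0],[0,0,0],[0,0,0],[0,0,0],[0,0,0]],"yaw":[7,7,7,0,0]}' 1 20 
for i in 1 2 3; do python3 -m jog '{"delta_pos":[[0,0.02,-0.05],[0,0.02,-0.05],[0,0.02,-0.05],[0,0.02,-0.05],[0,0.02,-0.05]],"yaw":[0,0,0,0,0]}'; done
python3 -c "
from h import *
togo(110,194,200)"
```

```text
time_s: 0.6
position: [299.6, -660.0, 218.3]
ee_rot: [1.163, 1.239, -1.163]
force: [-0.2, 0.6, -0.3]
gripper_width: 57.6
time_s: 1.1
position: [378.7, -421.2, 218.7]
ee_rot: [1.163, 1.238, -1.163]
force: [0.7, -0.7, 0.0]
gripper_width: 17.6
time_s: 1.6
position: [457.7, -184.0, 218.9]
ee_rot: [1.163, 1.237, -1.163]
force: [0.9, -0.1, -0.2]
gripper_width: 0.6
time_s: 2.1
position: [536.6, 53.4, 218.8]
ee_rot: [1.163, 1.238, -1.163]
force: [0.9, -0.6, 0.2]
gripper_width: 0.5
t 2.1 uv [39.9 55.1] z 218.8 tool delta mm [  18.9   70.7 -138.5] F [ 0.9 -0.6  0.2] w 0.5 tool z in world [ 0.063 -0.998  0.   ] x [ 0.001 -0.    -1.   ] y [0.998 0.063 0.001] z off board v deg 179.7
```

```bash
python3 - <<'E'
from h import *
import pickle
c=calibration("wrist");save("wrist","w1.png");pickle.dump(c,open("w1.pkl","wb"));print(np.round(c["world_from_camera"],2).tolist())
E
```

```text
[[0.06, -0.97, -0.25, 606.47], [-1.0, -0.06, -0.02, 58.42], [0.0, 0.25, -0.97, 384.38], [0.0, 0.0, 0.0, 1.0]]
```

View pics/w1.png

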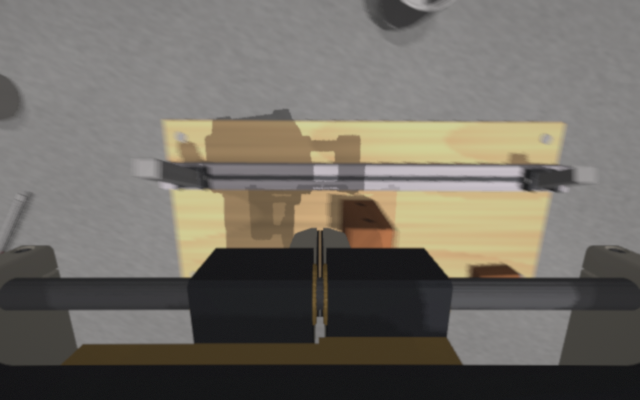

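The wrist view shows the board's far corners at (163,122) and (566,123). The fence front top edge is near row 190, with the long stop's lug on the left at about (192,174).

```bash
python3 - <<'E'
from h import *
import pickle;c=pickle.load(open("w1.pkl","rb"))
for n,p,z in(("farL",(163,122),18),("farR",(566,123),18),("fence frontL top",(212,188),40),("fence frontR top",(515,190),40),("fence back L",(212,164),40),("lug inner",(207,165),58),("lug2",(207,188),58),("tip",(140,170),137),("shortlug",(525,168),58),("blank top back L",(343,200),128),("blank top back R",(368,200),128)):
    w=onz("wrist",p,z,c);print(n,w,w2b(w))
togo(110,194,200)
E
```

```text
farL [594.9 244.   18. ] [109.1 242.1]
farR [ 624.2 -233.7   18. ] [ 110.7 -236.5]
fence frontL top [523.4 180.4  40. ] [ 34.  182.7]
fence frontR top [ 543.9 -177.2   40. ] [  33.8 -175.5]
fence back L [552.  179.6  40. ] [ 62.6 180.3]
lug inner [553.4 178.8  58. ] [ 63.9 179.4]
lug2 [527.4 179.6  58. ] [ 38.  181.7]
tip [558.4 205.5 137. ] [ 70.4 205.8]
shortlug [ 572.3 -170.2   58. ] [  62.5 -170.1]
blank top back L [541.1  33.2 128. ] [43.2 34.8]
blank top back R [542.6  11.  128. ] [43.4 12.5]
t 2.15 uv [43.1 64.6] z 218.8 tool delta mm [  19.6   68.6 -128.4] F [3.5 7.9 1.3] w 0.9 tool z in world [ 0.072 -0.997 -0.005] x [ 0.003  0.005 -1.   ] y [0.997 0.072 0.003] z off board v deg 179.2
```

```bash
sed -i 's/C=np.array(\[500.,-4.\])/C=np.array([502.,-2.])/' h.py
python3 -m jog '{"delta_pos":[[0,0.04,-0.03],[0,0.025,-0.03],[0,0,-0.03],[0,0,-0.03],[0,0,-0.008]],"yaw":[0,0,0,0,0]}'
python3 -m jog '{"delta_pos":[[0.02,0,0],[0.03,0,0],[0.03,0,0],[0.02,0,0],[0,0,0]],"yaw":[0,0,0,0,0]}'
python3 -c "
from h import *
togo(110,194,120)"
```

```text
time_s: 2.65
position: [593.0, 186.8, 218.3]
ee_rot: [1.161, 1.241, -1.16]
force: [0.2, -0.1, 0.1]
gripper_width: 0.2
time_s: 3.15
position: [592.0, 181.3, 116.1]
ee_rot: [1.161, 1.239, -1.169]
force: [0.8, -0.5, 0.0]
gripper_width: 0.5
t 3.15 uv [100.5 177.7] z 116.1 tool delta mm [ -4.    9.5 -16.2] F [ 0.8 -0.5  0. ] w 0.5 tool z in world [ 0.06  -0.998  0.002] x [-0.004 -0.002 -1.   ] y [ 0.998  0.06  -0.005] z off board v deg 179.9
```

```bash

python3 -m jog '{"delta_pos":[[0,0,-0.015],[0,0,0],[0,-0.015,0],[0,-0.015,0],[0,-0.015,0]],"yaw":[0,0,0,0,0]}'
python3 -m jog '{"delta_pos":[[0,-0.015,0],[0,-0.015,0],[0,-0.015,0],[0,0,0],[0,0,0]],"yaw":[0,0,0,0,0]}'
python3 -c "
from h import *
save('scene','s2.png')
im=save('top','t2.png')
a=cv2.imread('pics/s2.png')[155:285,270:440]; b=cv2.imread('pics/t2.png')[170:270,240:400]
cv2.imwrite('pics/c3.png',np.vstack([cv2.resize(a,(400,306)),cv2.resize(b,(400,250))]))
togo(0,194,120)"
```

```text
time_s: 3.65
position: [548.4, 196.1, 120.2]
ee_rot: [1.167, 1.236, -1.162]
force: [0.1, -0.7, 1.1]
gripper_width: 0.5
time_s: 4.15
position: [503.7, 193.3, 119.7]
ee_rot: [1.166, 1.236, -1.163]
force: [1.0, -0.1, -1.1]
gripper_width: 0.2
t 4.25 uv [ 13.3 194.6] z 119.2 tool delta mm [ -0.8 -13.3   0.6] F [-0.4 -0.3  0.6] w 0.3 tool z in world [ 0.059 -0.998 -0.001] x [ 0.002  0.001 -1.   ] y [0.998 0.059 0.002] z off board v deg 179.9
```

View pics/c3.png

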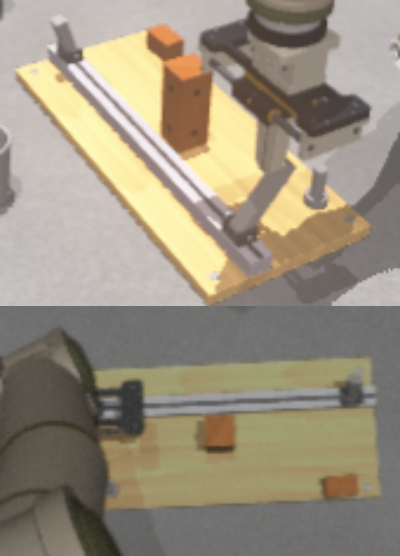

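The stop has swung forward to about 60° with the finger at its tip, and the blank hasn't moved. Next I follow the arc down.

```bash

python3 -m jog '{"delta_pos":[[0.013,-0.003,0],[0.015,-0.015,0],[0.016,-0.008,0],[0.009,-0.004,0],[0.006,0,0]],"yaw":[0,0,0,0,0]}'
python3 -m jog '{"delta_pos":[[0,0,0],[0.001,0,0],[0.001,0,0],[0.001,0,0],[0,0,0]],"yaw":[0,0,0,0,0]}'
python3 -c "
from h import *
togo(-17,194,57)"
```

```text
time_s: 4.75
position: [472.8, 190.8, 58.9]
ee_rot: [1.165, 1.237, -1.166]
force: [-0.5, 0.3, 0.5]
gripper_width: 0.5
time_s: 5.25
position: [473.7, 191.0, 58.0]
ee_rot: [1.167, 1.236, -1.164]
force: [-0.9, -0.7, 15.5]
gripper_width: 0.6
t 5.25 uv [-17.1 194.3] z 58.0 tool delta mm [1.  0.1 0.3] F [-0.9 -0.7 15.5] w 0.6 tool z in world [ 0.059 -0.998 -0.001] x [ 0.002  0.001 -1.   ] y [0.998 0.059 0.002] z off board v deg 179.9
```

Firm contact at 15 N and z=58, so the long stop is fully down. I'll rise, cross over the blank and come down on its -v side.

```bash

python3 -m jog '{"delta_pos":[[-0.04,0,0],[-0.04,0,0],[-0.03,0,0],[0,0.002,0.04],[0,0.002,0.05]],"yaw":[0,0,0,0,0]}'
python3 -m jog '{"delta_pos":[[0,0.002,0.05],[0,0,0.05],[0,0,0.05],[0,0,0.03],[0,0,0]],"yaw":[0,0,0,0,0]}'
python3 -m jog '{"delta_pos":[[0.02,0,0],[0.02,0,0],[0.013,0,0],[0,0,0],[0,0,0]],"yaw":[0,0,0,0,0]}'
python3 - <<'E'
from h import *
togo(-11,-40,115)
s=save('scene','s3.png');c=calibration("wrist");w=save('wrist','w3.png')
import pickle;pickle.dump(c,open("w3.pkl","wb"))
a=cv2.resize(s[155:285,270:440],(523,400))
b=cv2.resize(w,(480,300))
o=np.zeros((700,523,3),np.uint8);o[:400]=a;o[400:,:480]=b
cv2.imwrite("pics/c4.png",cv2.resize(o,(448,600))[:,:,::-1])
E
```

```text
time_s: 5.75
position: [483.4, 102.7, 168.3]
ee_rot: [1.165, 1.237, -1.158]
force: [1.4, -0.6, 0.2]
gripper_width: 0.8
time_s: 6.25
position: [494.9, -83.2, 167.1]
ee_rot: [1.17, 1.231, -1.171]
force: [0.1, 0.6, 0.6]
gripper_width: 0.2
time_s: 6.75
position: [495.0, -77.6, 113.9]
ee_rot: [1.165, 1.237, -1.165]
force: [-0.0, 0.2, 0.8]
gripper_width: 0.4
t 6.75 uv [-11.4 -75. ] z 113.9 tool delta mm [ -1.1   0.4 -35. ] F [-0.   0.2  0.8] w 0.4 tool z in world [ 0.06  -0.998 -0.   ] x [-0.  0. -1.] y [ 0.998  0.06  -0.   ] z off board v deg 179.9
```

View pics/c4.png

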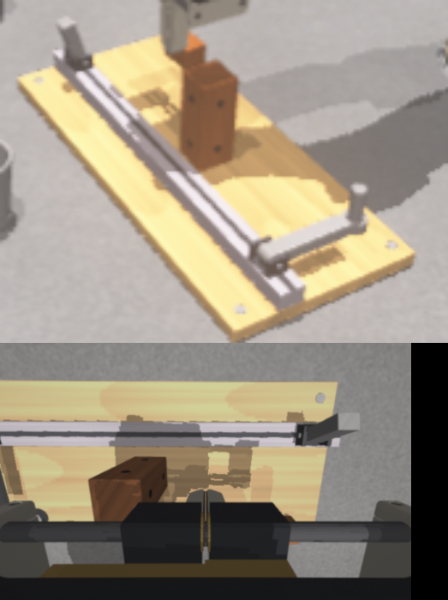

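The long stop lies level over the board and the blank stands clear ahead of the finger. I'll tip it with a steady push toward the stop.

```bash

python3 -m jog '{"delta_pos":[[0,0,-0.015],[0,0,-0.015],[0,0,-0.008],[0,0,-0.008],[0,0,-0.008]],"yaw":[0,0,0,0,0]}'
python3 -m jog '{"delta_pos":[[0,0,-0.008],[0,0,-0.008],[0,0,-0.008],[0,0,-0.008],[0,0,-0.008]],"yaw":[0,0,0,0,0]}'
python3 - <<'E'
from h import *
togo(-11,0,115)
s=save('scene','s4.png')
cv2.imwrite("pics/c5.png",cv2.resize(s[155:285,270:440],(523,400))[:,:,::-1])
E
```

```text
time_s: 7.35
position: [491.8, -24.1, 114.0]
ee_rot: [1.166, 1.236, -1.165]
force: [0.1, -0.9, 0.2]
gripper_width: 0.8
time_s: 7.85
position: [489.2, 16.3, 113.5]
ee_rot: [1.165, 1.237, -1.166]
force: [0.5, -0.4, -0.0]
gripper_width: 0.7
t 7.85 uv [-11.7  19. ] z 113.5 tool delta mm [-1.5  0.7 19. ] F [ 0.5 -0.4 -0. ] w 0.7 tool z in world [ 0.059 -0.998  0.   ] x [-0. -0. -1.] y [ 0.998  0.059 -0.   ] z off board v deg 179.9
```

View pics/c5.png

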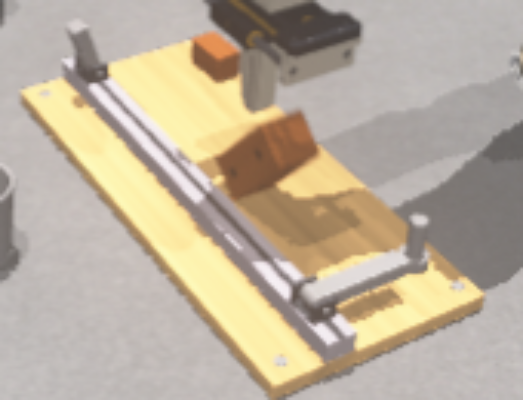

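It was caught mid-fall, toppling toward the stop. I'll back off and look once it has settled.

```bash

python3 -m jog '{"delta_pos":[[-0.03,0,0.02],[-0.03,0,0.03],[-0.02,0,0.03],[0,0,0.02],[0,0,0]],"yaw":[0,0,0,0,0]}'
python3 - <<'E'
from h import *
import pickle
togo(-11,0,115)
s=save('scene','s5.png');c=calibration("wrist");w=save('wrist','w5.png');pickle.dump(c,open("w5.pkl","wb"))
a=cv2.resize(s[155:285,270:440],(510,390),interpolation=2)
b=cv2.resize(w[80:230,:400],(510,191))
cv2.imwrite("pics/c6.png",np.vstack([a,b])[:,:,::-1])
E
```

```text
time_s: 8.4
position: [495.4, -87.1, 194.4]
ee_rot: [1.169, 1.233, -1.168]
force: [-0.3, 0.0, -0.0]
gripper_width: 0.4
t 8.4 uv [-11.6 -84.6] z 194.4 tool delta mm [ 79.3   0.2 -84.7] F [-0.3  0.  -0. ] w 0.4 tool z in world [ 0.055 -0.998  0.001] x [ 0.002 -0.001 -1.   ] y [0.998 0.055 0.002] z off board v deg 180.2
```

View pics/c6.png

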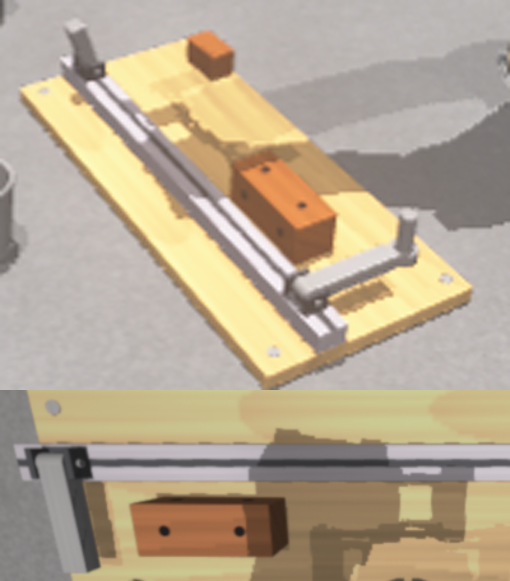

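The blank lies flat and nearly parallel to the fence. Its top face corners are at composite (134,505), (247,503), (248,556) and (134,556), and the arm's inner side runs along (75,455)–(98,568).

```bash
python3 - <<'E'
from h import *
import pickle;c=pickle.load(open("w5.pkl","rb"))
f=lambda x,y:(x*400/510,80+(y-390)*150/191)
for n,p,z in(("bl",(134,505),62),("br",(247,503),62),("fr",(248,556),62),("fl",(134,556),62),("fence back",(250,447),40),("fence front",(250,477),40),("arm in",(76,460),58),("arm in tip",(98,568),58)):
    print(n,w2b(onz("wrist",f(*p),z,c)))
togo(-65,70,120)
E
```

```text
bl [ 11.6 132.8]
br [13.2 44. ]
fr [-30.4  47.8]
fl [-30.3 140.4]
fence back [55.9 46. ]
fence front [31.7 48.5]
arm in [ 46.  173.8]
arm in tip [-41.9 174.9]
t 8.5 uv [-11.8 -81.5] z 193.4 tool delta mm [  73.5  -53.1 -151.5] F [0.1 0.3 1.4] w 0.5 tool z in world [ 0.058 -0.998 -0.   ] x [-0.  0. -1.] y [ 0.998  0.058 -0.   ] z off board v deg 180.0
```

```bash

python3 -m jog '{"delta_pos":[[0,-0.02,-0.04],[0,-0.02,-0.04],[0,-0.013,-0.04],[0,0,-0.04],[0,0,0]],"yaw":[0,0,0,0,0]}' -0.3 20
python3 -m jog '{"delta_pos":[[0.04,0,0],[0.04,0,0],[0.04,0,0],[0.036,0,0],[0,0,0]],"yaw":[0,0,0,0,0]}'
python3 -m jog '{"delta_pos":[[0,0.005,0],[0,0.005,0],[0,0.005,0],[0,0.003,0],[0,0.003,0]],"yaw":[0,0,0,0,0]}'
python3 -m jog '{"delta_pos":[[0,0.004,0],[0,0.004,0],[0,0.003,0],[0,0.002,0],[0,0,0]],"yaw":[0,0,0,0,0]}'
python3 -c "
from h import *
togo(-21.5,79,37)"
```

```text
time_s: 9.0
position: [431.7, 78.6, 193.3]
ee_rot: [1.16, 1.243, -1.158]
force: [-0.3, -0.3, -1.0]
gripper_width: 35.7
time_s: 9.5
position: [430.4, 72.4, 33.8]
ee_rot: [1.159, 1.242, -1.171]
force: [0.2, 0.0, -0.0]
gripper_width: 60.1
time_s: 10.0
position: [454.7, 73.7, 38.6]
ee_rot: [1.167, 1.235, -1.164]
force: [-0.4, -0.2, -0.0]
gripper_width: 60.2
time_s: 10.5
position: [466.9, 74.3, 37.5]
ee_rot: [1.165, 1.237, -1.166]
force: [-2.3, -0.4, 1.1]
gripper_width: 60.7
t 10.5 uv [-30.6  78.2] z 37.5 tool delta mm [ 0.5  9.1 -0.7] F [-2.3 -0.4  1.1] w 60.7 tool z in world [ 0.059 -0.998  0.   ] x [-0. -0. -1.] y [ 0.998  0.059 -0.   ] z off board v deg 179.9
```

Pushing now at about 2 N. I'll go on in small steps to the fence.

```bash

for i in 1 2; do python3 -m jog '{"delta_pos":[[0,0.001,0],[0,0.001,0],[0,0.001,0],[0,0.001,0],[0,0,0]],"yaw":[0,0,0,0,0]}' | grep -E 'pos|force'; done
python3 -m jog '{"delta_pos":[[0,0.001,0],[0,0.001,0],[0,0,0],[0,0,0],[0,0,0]],"yaw":[0,0,0,0,0]}' | grep -E 'pos|force'
python3 -c "
from h import *
togo(-21.5,79,37)"
```

```text
position: [471.3, 74.7, 37.6]
force: [-0.2, 0.3, -0.2]
position: [472.3, 74.6, 37.5]
force: [-8.7, 0.7, 5.3]
position: [472.3, 74.6, 37.5]
force: [-12.3, 1.7, 9.4]
t 12.0 uv [-25.2  78.2] z 37.5 tool delta mm [ 0.4  3.7 -0.8] F [-12.3   1.7   9.4] w 60.6 tool z in world [ 0.06  -0.998  0.001] x [-0.008 -0.001 -1.   ] y [ 0.998  0.06  -0.008] z off board v deg 179.9
```

Stopped against the fence at 12 N. I'll back off and go round to the blank's -v end.

```bash

python3 -m jog '{"delta_pos":[[0,-0.015,0],[0,-0.01,0],[-0.04,0,0],[-0.03,0,0],[0,0,0.03]],"yaw":[0,0,0,0,0]}' 1 20 | grep -E 'pos|force'
python3 -m jog '{"delta_pos":[[0,0.015,0.035],[0,0.015,0.04],[0,0.01,0],[0,0.01,0],[0,0,0]],"yaw":[0,0,0,0,0]}' | grep -E 'pos|force'
python3 -m jog '{"delta_pos":[[0.02,0,0],[0.03,0,0],[0.02,0,0],[0,0,0],[0,0,0]],"yaw":[0,0,0,0,0]}' | grep -E 'pos|force'
python3 -c "
from h import *
togo(4,5,37)"
```

```text
position: [456.0, 46.7, 110.6]
force: [0.6, -0.3, 0.1]
position: [509.4, -27.3, 107.6]
force: [-0.4, 1.3, -0.5]
position: [507.4, -27.2, 37.7]
force: [-0.1, -1.2, -0.3]
t 13.5 uv [  3.9 -25.5] z 37.7 tool delta mm [  0.7   0.2 -30.5] F [-0.1 -1.2 -0.3] w 0.3 tool z in world [ 0.061 -0.998 -0.   ] x [-0.001  0.    -1.   ] y [ 0.998  0.061 -0.001] z off board v deg 179.8
```

```bash

python3 -m jog '{"delta_pos":[[0,0,-0.012],[0,0,-0.012],[0,0,-0.005],[0,0,-0.005],[0,0,-0.005]],"yaw":[0,0,0,0,0]}' | grep -E 'pos|force'
for i in 1 2 ; do python3 -m jog '{"delta_pos":[[0,0,-0.003],[0,0,-0.003],[0,0,-0.002],[0,0,-0.002],[0,0,-0.002]],"yaw":[0,0,0,0,0]}' | grep -E 'pos|force'; done
python3 -c "
from h import *
togo(4,55,37)"
```

```text
position: [505.7, 11.1, 37.9]
force: [0.6, -2.6, 2.1]
position: [505.1, 21.5, 37.8]
force: [0.0, -5.2, 6.0]
position: [504.2, 34.1, 37.7]
force: [1.0, -5.1, 5.3]
t 15.0 uv [ 4.3 36. ] z 37.7 tool delta mm [  0.7  -0.3 -19. ] F [ 1.  -5.1  5.3] w 0.7 tool z in world [ 0.059 -0.998  0.   ] x [ 0. -0. -1.] y [0.998 0.059 0.   ] z off board v deg 180.0
```

```bash

python3 -m jog '{"delta_pos":[[0,0,-0.002],[0,0,-0.002],[0,0,-0.002],[0,0,-0.002],[0,0,-0.001]],"yaw":[0,0,0,0,0]}' | grep -E 'pos|force'
for i in 1 2 3; do python3 -m jog '{"delta_pos":[[0,0,-0.001],[0,0,-0.001],[0,0,-0.001],[0,0,0],[0,0,0]],"yaw":[0,0,0,0,0]}' | grep -E 'pos|force'; done
python3 -c "
from h import *
togo(4,55,37)"
```

```text
position: [503.6, 43.8, 37.6]
force: [-0.1, -4.8, 5.2]
position: [503.4, 46.7, 37.5]
force: [-0.2, -1.8, 2.7]
position: [503.2, 49.8, 37.6]
force: [0.2, -0.2, 1.6]
position: [503.0, 52.8, 37.5]
force: [0.8, -1.5, -0.3]
t 17.0 uv [ 4.2 54.6] z 37.5 tool delta mm [ 0.5 -0.2 -0.4] F [ 0.8 -1.5 -0.3] w 0.3 tool z in world [ 0.06  -0.998 -0.   ] x [-0.  0. -1.] y [ 0.998  0.06  -0.   ] z off board v deg 179.9
```

```bash

for i in 1 2 3; do python3 -m jog '{"delta_pos":[[0,0,-0.001],[0,0,-0.001],[0,0,0],[0,0,0],[0,0,0]],"yaw":[0,0,0,0,0]}' | grep -E 'pos|force'; done
python3 - <<'E'
from h import *
togo(4,55,37)
s=save('scene','s6.png')
cv2.imwrite("pics/c7.png",cv2.resize(s[175:285,310:430],None,fx=5,fy=5,interpolation=2)[:,:,::-1])
E
```

```text
position: [502.9, 54.6, 37.6]
force: [-0.1, -0.3, 0.2]
position: [502.8, 56.6, 37.6]
force: [0.4, -0.7, -0.0]
position: [502.7, 58.1, 37.6]
force: [-0.0, -4.3, 0.8]
t 18.5 uv [ 4.2 59.9] z 37.6 tool delta mm [ 0.6 -0.2  4.9] F [-0.  -4.3  0.8] w 0.2 tool z in world [ 0.059 -0.998  0.   ] x [-0. -0. -1.] y [ 0.998  0.059 -0.   ] z off board v deg 179.9
```

View pics/c7.png

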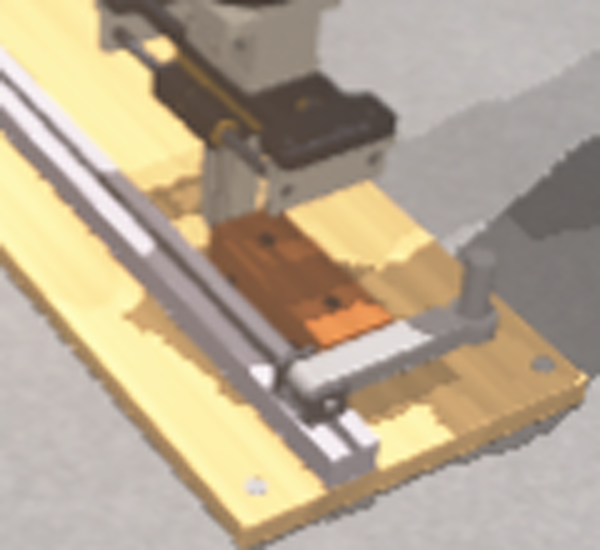

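The picture shows the blank's end at the arm's inner side and its back along the fence. The force is starting to rise, so one more press to confirm.

```bash

for i in 1 2; do python3 -m jog '{"delta_pos":[[0,0,-0.001],[0,0,-0.0005],[0,0,0],[0,0,0],[0,0,0]],"yaw":[0,0,0,0,0]}' | grep -E 'pos|force'; done
```

```text
position: [502.6, 58.2, 37.6]
force: [0.8, -10.4, 0.2]
position: [502.5, 58.3, 37.6]
force: [1.5, -15.0, 0.8]
```

Firm stop at 15 N without motion. I'll finish with a gentle two-finger seating push on the front face, keeping clear of the bolt and arm.

```bash

python3 -m jog '{"delta_pos":[[0,0,0.01],[0,0,0.015],[-0.04,0,0],[-0.03,0,0],[0,-0.022,0]],"yaw":[0,0,0,0,0]}' 0.14 20 | grep -E 'pos|force'
python3 -m jog '{"delta_pos":[[0,-0.022,-0.02],[0,0,-0.04],[0,0,-0.028],[0,0,0],[0,0,0]],"yaw":[0,0,0,0,0]}' | grep -E 'pos|force'
python3 -c "
from h import *
togo(-40,122,38)"
```

```text
position: [486.3, 36.3, 110.7]
force: [0.8, 0.3, -0.2]
position: [454.7, 122.6, 107.6]
force: [-0.3, -0.8, 0.2]
t 20.55 uv [-40.  127.2] z 107.6 tool delta mm [69.6 -0.   5.2] F [-0.3 -0.8  0.2] w 39.6 tool z in world [ 0.062 -0.998 -0.   ] x [-0.  0. -1.] y [ 0.998  0.062 -0.   ] z off board v deg 179.8
```

```bash

python3 -m jog '{"delta_pos":[[0.03,0,0.005],[0.03,0,0],[0.01,0,0],[0,0,0],[0,0.004,0]],"yaw":[0,0,0,0,0]}' | grep -E 'pos|force'
python3 -m jog '{"delta_pos":[[0,0.003,0],[0,0.002,0],[0,0.002,0],[0,0.001,0],[0,0,0]],"yaw":[0,0,0,0,0]}' | grep -E 'pos|force'
for i in 1 2 3; do python3 -m jog '{"delta_pos":[[0,0.001,0],[0,0.0005,0],[0,0,0],[0,0,0],[0,0,0]],"yaw":[0,0,0,0,0]}' | grep -E 'pos|force'; done
python3 -c "
from h import *
togo(-25,122,38)"
```

```text
position: [459.0, 116.4, 38.1]
force: [0.9, 0.3, 0.9]
position: [467.5, 117.6, 37.8]
force: [-0.4, -0.3, -0.3]
position: [468.6, 117.5, 37.6]
force: [0.5, -0.3, -0.6]
position: [469.9, 117.5, 37.6]
force: [-1.4, 0.1, 0.4]
position: [469.9, 117.5, 37.5]
force: [-6.3, 0.6, 5.9]
t 23.05 uv [-25.1 121.2] z 37.5 tool delta mm [-0.5  0.1 -0.8] F [-6.3  0.6  5.9] w 40.2 tool z in world [ 0.06  -0.998  0.001] x [-0.003 -0.001 -1.   ] y [ 0.998  0.06  -0.003] z off board v deg 179.9
```

It seated at the same u as before (-25), so it's still snug. Retreat and check.

```bash

python3 -m jog '{"delta_pos":[[0,-0.006,0],[0,-0.01,0],[-0.04,0,0],[-0.05,0,0],[-0.05,0,0]],"yaw":[0,0,0,0,0]}' | grep -E 'pos|force'
python3 -m jog '{"delta_pos":[[-0.02,0,0.04],[0,0,0.04],[0,0,0.03],[0,0,0],[0,0,0]],"yaw":[0,0,0,0,0]}' | grep -E 'pos|force'
python3 - <<'E'
from h import *
import pickle
togo(0,0,200)
s=save('scene','s7.png');c=calibration("wrist");w=save('wrist','w7.png');pickle.dump(c,open("w7.pkl","wb"))
a=cv2.resize(s[150:290,265:445],(500,389),interpolation=2)
b=cv2.resize(w[80:240,:400],(500,200))
cv2.imwrite("pics/c8.png",np.vstack([a,b])[:,:,::-1])
E
```

```text
position: [454.8, 116.6, 178.8]
force: [1.4, 0.0, -0.4]
position: [462.0, 6.7, 197.6]
force: [0.3, -0.4, -0.2]
t 24.05 uv [-39.4  11. ] z 197.6 tool delta mm [-2.4 39.4 11. ] F [ 0.3 -0.4 -0.2] w 40.2 tool z in world [ 0.058 -0.998 -0.   ] x [ 0.  0. -1.] y [0.998 0.058 0.   ] z off board v deg 180.0
```

View pics/c8.png

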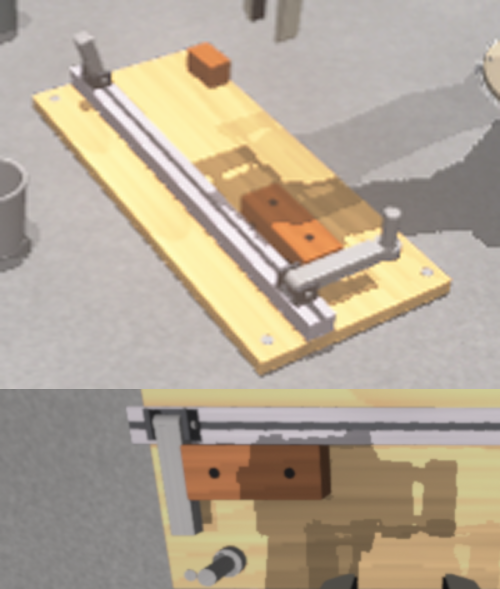

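The blank lies flat, square to the fence with no visible gap at composite row 445. Its end is at the arm's side (184,470), and the short stop, bolt and offcut haven't moved. Handing in.

```bash
python3 -c "
from bench import *
print(close_job(), observe()['time_s'])"
```

```text
the job is handed in; nothing more can be done
the job is handed in; nothing more can be done
```

The job is done and handed in after about 24 s of robot time, using pushes only:

1. I flipped the long stop down to its end stop; it resisted firmly, at about 15 N, with the fingertips at z = 58 mm.
2. I tipped the blank over toward the long stop.
3. I pushed it against the fence, where it stopped at 12 N.
4. I slid it along until its end met the long stop, where it stopped at 15 N.
5. I seated it once more against the fence with a light 6 N push.

**Last checks:** The final scene and wrist pictures show the blank flat, along the fence, with its end at the inner side of the long stop and no visible gaps. The short stop is still standing, and the bolt and offcut look unmoved. The robot was clear of everything.

**Less certain:**
- I judged the contacts by the push forces and by eye, not by measuring the gaps at the end.
- I didn't look again at the oil, spray, wrench and driver, but the arm never worked near them.
- One wrist-camera reading put the stop's inner face about 10 mm from my other estimates, so I relied on the force at contact instead.

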